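# Set a tube against the flip stop

### The arm

A 6-joint arm with a two-finger parallel gripper is mounted at the origin on the work surface. World frame = base frame: x ahead of the robot, y to its left, z up, the work surface at z = 0. Lengths are in m, angles in rad, forces in N, time in s.
With the tool pointing down it reaches from about 0.3 to 0.875 m from the base axis. Payload 6.4 kg.
Tool frame: the origin (TCP) lies on the centre line of the jaws, within the pads' length; the fingertips stand 25 mm ahead of it and the grasp point (between the pads) lies 6 mm ahead of it (ctrl.tips_ahead is the z of the fingertips in the tool frame, in m); z points along the fingers, x is the direction in which the jaws open and shut, and the axes are right-handed (so a half turn about z gives the same grasp; the last joint's range is limited). The gripper opens to 85 mm and grips with 20 to 120 N. Pads are 22 mm wide; open, the fingers measure 114 mm over their backs; the gripper's body (76 mm by 85 mm) begins 54 mm behind the grasp point. The pads swing forward as they close: fully open they stand 13 mm farther back than shut.
Start: joints at [0.977, 0.181, 1.607, -0, 1.354, -0.206], TCP at [0.217, 0.532, 0.256] pointing down, gripper open.
Joint ranges: [-2.99, 2.99], [-0.89, 2.07], [0.3, 2.58], [-1.14, 4.28], [0, 2.63], [-3.12, 3.12]. Speed limits (rad/s): [2.57, 2.57, 3.01, 3.14, 3.14, 3.14].

### API

Orientations are given as a unit quaternion [w, x, y, z].
In Python, from bench import ctrl gives the robot as it stands.
- The arm moves only by the shell command python3 -m pendant 'ROWS'. ROWS is JSON, a list that holds one entry, the list of rows, each a list of 7 numbers: the shift along the tool's x, y, z in m, then the turn, a rotation vector about the tool's x, y, z in rad, then the closure, from -1 (fully open) to 1 (shut). A call has 1 to 10 rows; each row shifts and turns the commanded pose from where the row before left it, along the tool's axes as they then stand; what a row does not reach is not made up. A row lasts 1/10 s, in which the tool goes at most 50 mm and 8.59 degrees, less where a joint would pass 70% of its speed; a pose out of reach is approached as far as the arm can. A call with a gripper value outside its range is refused whole. The fingers move at their own pace and stop on an object; the grip force is fixed at half the most. Time passes only in rows, so rows that do not move let the fingers close. It gives the time, the measured TCP pose, the force and the opening at its end, in the units of the state.
- ctrl.get_obs(): the state, without advancing time (a new reading comes with each control period).
- ctrl.camera(name): name is "scene" or "top" or "wrist"; returns (picture, depth): 480x640x3 uint8, red, green, blue; 480x640 float32, m along the optical axis (not along the pixel's ray), 0 where there is no reading.
- ctrl.calibration(name): a dict with "fov_y" (degrees; the focal length in pixels is half the picture's height over the tangent of half this angle, whatever the lens; pixels are square), "cx", "cy" (the principal point, pixels), "D" ([k1, k2, p1, p2, k3] as OpenCV has them; the pictures are not rectified), "camera_from_world" (4x4, takes a point from world to camera coordinates). Camera axes: x right, y down, z forward; pixel columns grow to the right and rows downward; lengths in m; the calibration is good to about 2 mm. A picture is of the moment at which its call begins: read the wrist's pose just before it. calibration takes no time and is no camera call; for the wrist camera it gives the pose at the moment of the call.
- ctrl.hand_in(): hands the job in, once; it reports no verdict.
The state is a dict: "time_s": time; "q": joint angles; "dq": joint speeds; "joint_efforts": joint torques, N m; "eef_pos": TCP position; "eef_rot": TCP orientation; "wrist_force": force on the tool from outside, world axes, zero at the start; "torque": the same for the moment, N m; "opening": opening from 0.0 (shut) to 1.0 (fully open).
Only numpy, scipy, OpenCV 4.12 (cv2) and the standard library are available. Lean on these libraries where they do the work, as an engineer would, in place of code of your own. Each camera call takes 0.05 s, during which the arm holds its last target.

### The job

Set the square tube ready for marking out at the stop fence. First flip the stop with the broad flat plate all the way down by pushing its raised arm over, and leave the stop with the thin round pin standing up; then push the tube until it lies flat along the fence with its end touching the plate. Only push: do not lift the tube, and leave everything else where it is.

Things in the scene. Friction and masses are not known exactly. Their poses are not given: they have to be found in the camera images.
- stop_bed: Fixed bed with upright fence on its far edge. Origin: on the table under the bed; x squarely towards the fence (away from the robot), y along the fence, z up. Bed: x -50 to +70 mm, y -360 to +320 mm, top at z 20 mm. Fence: working face at x = +45 mm, 12 mm thick, top edge at z 50 mm. Both stops sit on the fence.
- plate_stop: Base of the stop with the broad plate, fixed astride the fence, 46 mm long. Origin: middle of the fence's top edge (z 50 mm); axes as stop_bed. Hinge axis along y, 40 mm above the origin. With the arm down, its foot is a plate 12 mm thick along y, 9 to 55 mm in front of the hinge axis, reaching to 4 mm above the bed; the face that meets the tube is at y = -6 mm.
- plate_arm (a joint): Hinge of the plate stop's arm, rad. 0: fully down (end stop), arm level over the bed; 1.57: straight up; 1.9: leaning back beyond the fence (end stop). Starts at 1.6 to 1.88. Stiff, 0.18 N m of friction (3 N at plate_push): stays where left, does not fall. The arm is a bar 26 mm wide, 12 mm thick, its end 90 mm from the hinge axis.
- plate_push (a point): A good place to push on the plate stop's arm: on its back face (the top face when down), mid-width, 70 mm from the hinge axis and 6 mm off the bar's centre line. It moves with the arm; its z axis points out of that face.
- pin_stop: Base of the other stop, whose foot is a thin round pin, 12 mm in diameter, 60 mm long; otherwise the same, origin likewise. It stands 110 to 185 mm along the fence from the plate stop; either of the two may be nearer to the tube.
- pin_arm (a joint): Hinge of the pin stop's arm, in the same sense as that of the plate stop; it starts raised, at 1.6 to 1.9 rad, and is to stay raised.
- tube: Square steel tube with black end plugs, 40 x 40 mm, 260 mm long over the plugs, about 0.35 kg, loose on the bed, 13 to 23 mm off the fence and up to 0.08 rad askew, on the -y side of both stops. It passes under a raised stop. Origin: centre of its underside; y is its long axis (about along the fence), z up.
- offcut: A short aluminium round, 32 mm in diameter, 45 mm high, standing on the bed's +y end; origin: centre of its underside. Leave alone.
- pipe_ring: A plastic pipe ring, 90 mm in diameter, 25 mm high, on the table in front of the bed; origin: centre of its underside. Leave alone.
- wood_block: A wooden block, 50 x 90 x 40 mm high, in front of the bed; origin: centre of its underside. Leave alone.
- spanner: A spanner lying flat on the table in front of the bed; origin: its underside, near its middle. Leave alone.
- spray_can: A spray can, 66 mm in diameter, 190 mm high, beyond the fence; origin: centre of its underside. Leave alone.
- screw_jar: A jar, 68 mm in diameter, 85 mm high, beyond the fence; origin: centre of its underside. Leave alone.

How it is judged:
By the outcome, as a careful person would: the job done as asked, in the order asked, and still so for the second after the job is handed in, with the robot touching nothing.
It also fails if it takes over 69 s, if anything falls off the work surface, if the arm or the gripper's body presses on something with over 40 N, if the wrist force passes 120 N, or if a joint passes its speed limit or range.

## Working session

There is one attempt and no reset: what is moved stays moved. The work goes in short steps, Python scripts to look and compute and a shell command to move; the robot and the scene stay as the last step left them, time stands still between calls to the robot, and variables do not carry over. Pictures are saved under pics/ and viewed, and the job is handed in when it is done.

```bash
ls; mkdir -p pics; python3 - <<'E'
from bench import ctrl
import cv2,numpy as np
print(ctrl.get_obs())
for n in ("scene","top","wrist"):
    c=ctrl.calibration(n); print(n,c['fov_y'],c['cx'],c['cy'],c['D'],np.round(c['camera_from_world'],4).tolist())
    p,d=ctrl.camera(n); cv2.imwrite(f'pics/{n}0.png',p[:,:,::-1]); np.save(f'pics/{n}0.npy',d); 
    np.save(f'pics/{n}0_cam.npy',c['camera_from_world'])
E
```

```text
pics
{'time_s': 0.0, 'q': array([ 9.76722167e-01,  1.81532209e-01,  1.60800570e+00,  3.04905930e-05,
        1.35380707e+00, -2.06281077e-01]), 'dq': array([ 0.00033366, -0.00061827,  0.00051148,  0.0002662 , -0.00166064,
       -0.00045189]), 'joint_efforts': array([ 5.17510380e-04, -4.44866252e+01, -3.51333225e+01, -3.96627756e-04,
        9.10807023e-03,  6.98027534e-06]), 'eef_pos': array([0.21710891, 0.53188768, 0.2553902 ]), 'eef_rot': array([ 3.15434653e-04,  8.30105818e-01,  5.57605204e-01, -8.17543745e-04]), 'wrist_force': array([ 0.57320694, -0.36076105,  0.59113849]), 'torque': array([0.05677613, 0.00213496, 0.02492077]), 'opening': 1.0002098515605506}
scene 46.23345189376522 321.41974956617713 249.97495480722512 [-0.13703697  0.          0.          0.          0.        ] [[-0.8054, 0.5928, -0.0013, 0.4224], [0.3931, 0.5326, -0.7495, -0.1591], [-0.4436, -0.6041, -0.662, 1.3184], [0.0, 0.0, 0.0, 1.0]]
top 45.19724997052156 315.100892109743 234.70038770027497 [0.00597332 0.         0.         0.         0.        ] [[-0.019, -0.9998, 0.0101, 0.0297], [-0.9949, 0.0179, -0.0994, 0.5726], [0.0992, -0.0119, -0.995, 1.1173], [0.0, 0.0, 0.0, 1.0]]
wrist 65.45427514249107 318.7900251984606 241.55279871932927 [-0.02733385  0.          0.          0.          0.        ] [[0.3777, 0.9259, -0.0009, -0.5743], [0.8928, -0.3639, 0.2656, -0.0345], [0.2456, -0.1012, -0.9641, 0.3775], [0.0, 0.0, 0.0, 1.0]]
```

View pics/scene0.png

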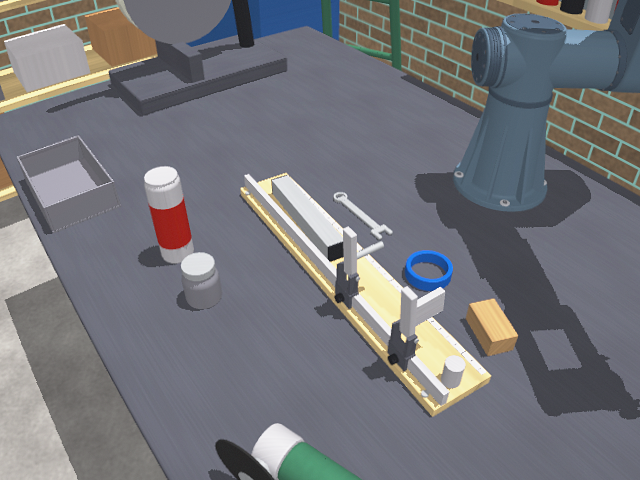

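View pics/top0.png

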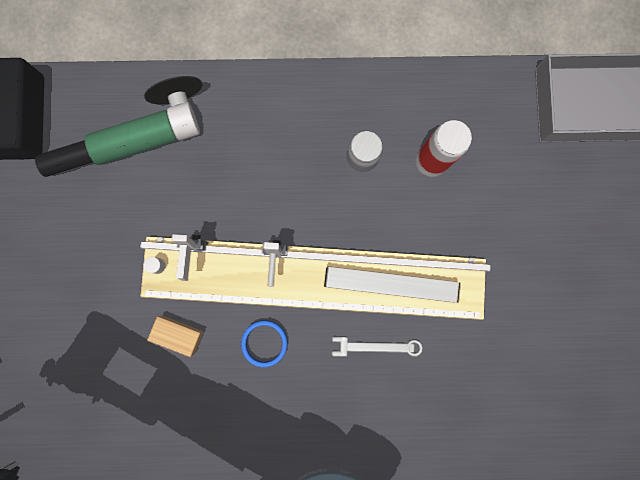

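View pics/wrist0.png

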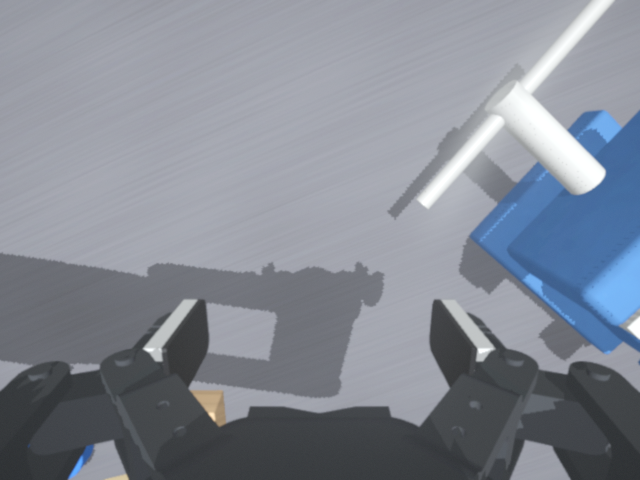

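The top view shows the tube at px (325–460, 265–300). The pin stop (px 271,248) is nearer to it. The plate stop (px 183,240) is farther along, with the offcut at (155,265). I'll measure these next.

```bash
cat > h.py <<'E'
import numpy as np,cv2
from bench import ctrl
def K(c):
    f=240/np.tan(np.radians(c['fov_y']/2)); return np.array([[f,0,c['cx']],[0,f,c['cy']],[0,0,1]])
def rays(n,px,c=None):
    c=c or ctrl.calibration(n); T=np.array(c['camera_from_world']); 
    u=cv2.undistortPoints(np.array(px,float).reshape(-1,1,2),K(c),np.array(c['D'],float)).reshape(-1,2)
    d=np.c_[u,np.ones(len(u))]; return -T[:3,:3].T@T[:3,3], d@T[:3,:3]
def plane(n,px,z,c=None):
    o,d=rays(n,px,c); return o+d*((z-o[2])/d[:,2])[:,None]
def cloud(n,dep,c=None):
    o,d=rays(n,np.stack(np.meshgrid(np.arange(640),np.arange(480)),-1).reshape(-1,2),c)
    P=o+d*dep.reshape(-1,1); return P.reshape(480,640,3)
def proj(n,P,c=None):
    c=c or ctrl.calibration(n); T=np.array(c['camera_from_world'])
    return cv2.projectPoints(np.array(P,float).reshape(-1,1,3),cv2.Rodrigues(T[:3,:3])[0],T[:3,3],K(c),np.array(c['D'],float))[0].reshape(-1,2)
def tri(na,pa,nb,pb,ca=None,cb=None):
    o1,d1=rays(na,[pa],ca);o2,d2=rays(nb,[pb],cb);d1=d1[0];d2=d2[0]
    s=np.linalg.lstsq(np.c_[d1,-d2],o2-o1,rcond=None)[0]
    a=o1+d1*s[0];b=o2+d2*s[1];return (a+b)/2,np.linalg.norm(a-b)
E
python3 - <<'E'
from h import *
img=cv2.imread('pics/top0.png');d=np.load('pics/top0.npy');P=cloud('top',d)
np.set_printoptions(precision=4,suppress=True)
for px in [(240,330),(390,284),(300,300),(155,265),(200,264),(420,264),(183,262),(272,270),(300,254)]:
    print(px,P[px[1],px[0]])
# rays
print('fence ends z.05',plane('top',[(142,245),(490,267)],.05))
print('bed front z.02',plane('top',[(141,297),(484,319)],.02))
for n,b in(('stops',(130,220,300,310)),('tube',(310,250,500,325))):
    x0,y0,x1,y1=b; cv2.imwrite(f'pics/{n}.png',cv2.resize(img[y0:y1,x0:x1],None,fx=4,fy=4,interpolation=cv2.INTER_CUBIC))
s=cv2.imread('pics/scene0.png');cv2.imwrite('pics/sc.png',cv2.resize(s[160:420,230:500],None,fx=2.3,fy=2.3,interpolation=cv2.INTER_CUBIC))
E
```

```text
(240, 330) [0.3873 0.1723 0.0027]
(390, 284) [ 0.4724 -0.1228  0.0569]
(300, 300) [0.4447 0.0512 0.0242]
(155, 265) [0.5167 0.3248 0.0689]
(200, 264) [0.5195 0.2487 0.0202]
(420, 264) [ 0.5101 -0.1835  0.0492]
(183, 262) [0.5169 0.2546 0.1478]
(272, 270) [0.5008 0.0992 0.1264]
(300, 254) [0.5336 0.0493 0.053 ]
fence ends z.05 [[ 0.5569  0.3553  0.05  ]
 [ 0.5018 -0.3193  0.05  ]]
bed front z.02 [[ 0.4566  0.3648  0.02  ]
 [ 0.4004 -0.3118  0.02  ]]
```

View pics/stops.png

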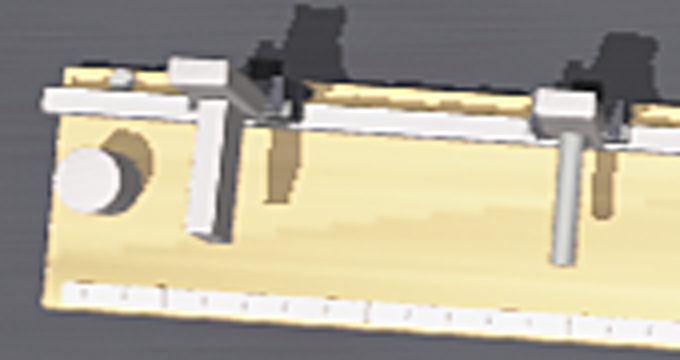

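View pics/tube.png

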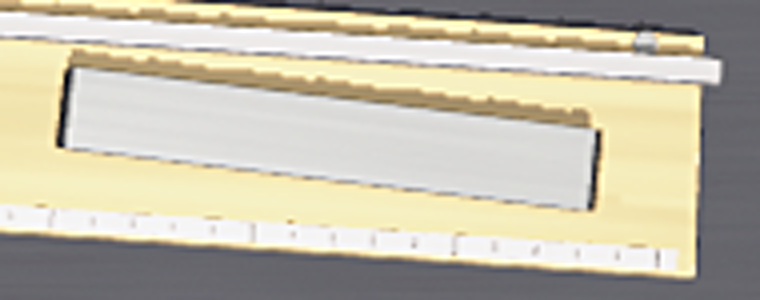

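View pics/sc.png

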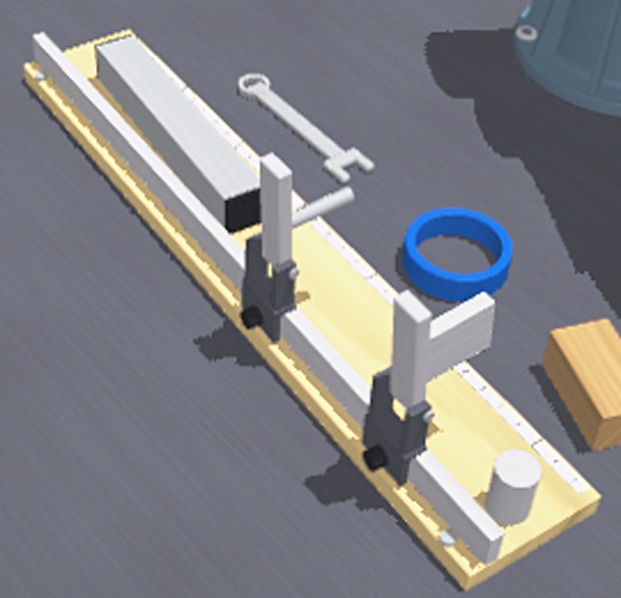

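```bash
python3 - <<'E'
from h import *
np.set_printoptions(precision=4,suppress=True)
img=cv2.imread('pics/top0.png');hsv=cv2.cvtColor(img,cv2.COLOR_BGR2HSV)
# bed front edge: last bright row going up from dark table, per column
g=img.max(2).astype(float)
def edge(cols,lo,hi,step,thr):
    out=[]
    for c in cols:
        col=g[:,c]
        for r in range(lo,hi,step):
            if col[r]>thr:
                a,b=col[r-step],col[r]; out.append((c,r-step+step*(thr-a)/(b-a))); break
    return np.array(out)
e=edge([c for c in range(150,480,3) if not 325<c<430],330,285,-1,160)
W=plane('top',e,.02)
def fit(W):
    m=np.ones(len(W),bool)
    for _ in range(5):
        p=np.polyfit(W[m,1],W[m,0],1); r=W[:,0]-np.polyval(p,W[:,1]); m=abs(r)<max(2.5*np.std(r[m]),.0005)
    return p,r[m].std(),m.sum()
print('front edge x=a*y+b',fit(W))
# fence front top edge: white->yellow using saturation
S=hsv[:,:,1].astype(float); 
out=[]
for c in list(range(205,262,2))+list(range(290,470,2)):
    r0=int(240+ (c-142)*22/348)
    for r in range(r0+2,r0+20):
        if S[r,c]<50 and S[r+1,c]>=50: 
            out.append((c,r+(50-S[r,c])/(S[r+1,c]-S[r,c])));break
W2=plane('top',out,.05);print('fence front',fit(W2))
# scene: same front edge
# ends
ye=(hsv[:,:,0]>15)&(hsv[:,:,0]<35)&(S>50)&(hsv[:,:,2]>150)
for r in (255,275,285):
    xs=np.where(ye[r,130:500])[0]+130; print(r,xs.min(),xs.max(),plane('top',[(xs.min()-.5,r),(xs.max()+.5,r)],.02))
# tube
sub=np.zeros_like(ye); sub[255:310,318:468]=(~ye)[255:310,318:468]
sub&=~((S>60)); 
E
```

```text
** On entry to DLASCL parameter number  4 had an illegal value
 ** On entry to DLASCL parameter number  4 had an illegal value
 ** On entry to DLASCL parameter number  4 had an illegal value
 ** On entry to DLASCL parameter number  4 had an illegal value
 ** On entry to DLASCL parameter number  5 had an illegal value
 ** On entry to DLASCL parameter number  4 had an illegal value<stdin>:12: RuntimeWarning: divide by zero encountered in scalar divide
Traceback (most recent call last):
numpy.linalg.LinAlgError: SVD did not converge in Linear Least Squares
```

```bash
python3 - <<'E'
from h import *
np.set_printoptions(precision=4,suppress=True)
img=cv2.imread('pics/top0.png');hsv=cv2.cvtColor(img,cv2.COLOR_BGR2HSV)
g=img.max(2).astype(float);S=hsv[:,:,1].astype(float)
def fit(W):
    m=np.ones(len(W),bool)
    for _ in range(5):
        p=np.polyfit(W[m,1],W[m,0],1); r=W[:,0]-np.polyval(p,W[:,1]); m=abs(r)<max(2.5*np.std(r[m]),.0005)
    return p,r[m].std(),m.sum()
out=[]
for c in range(150,480,3):
    r0=int(297+(c-141)*22/343)
    for r in range(r0+5,r0-6,-1):
        if g[r,c]>160 and g[r+1,c]<=160: out.append((c,r+(g[r,c]-160)/(g[r,c]-g[r+1,c])));break
print(len(out));print('front edge',fit(plane('top',out,.02)))
out=[]
for c in list(range(208,262,2))+list(range(290,470,2)):
    r0=int(240+ (c-142)*22/348)
    for r in range(r0+2,r0+14):
        if S[r,c]<50 and S[r+1,c]>=50: out.append((c,r+(50-S[r,c])/(S[r+1,c]-S[r,c])));break
print('fence front',fit(plane('top',out,.05)),len(out))
ye=(hsv[:,:,0]>15)&(hsv[:,:,0]<35)&(S>50)&(hsv[:,:,2]>100)
for r in (255,285):
    xs=np.where(ye[r,130:500])[0]+130; print(r,xs.min(),xs.max(),plane('top',[(xs.min()-.5,r),(xs.max()+.5,r)],.02))
# tube top face: gray, low sat bright inside ROI below fence
m=np.zeros((480,640),np.uint8); m[262:306,320:466]=((S<40)&(g>140))[262:306,320:466]
for c in range(320,466): m[:int(245+(c-142)*22/348)+8,c]=0; m[int(290+(c-141)*22/343):,c]=0
n,l,st,_=cv2.connectedComponentsWithStats(m);k=1+st[1:,4].argmax();print(st[k])
cs,_=cv2.findContours((l==k).astype(np.uint8),0,1);c=max(cs,key=cv2.contourArea)
b=cv2.boxPoints(cv2.minAreaRect(c));print(b);Wt=plane('top',b,.06);print(Wt);
print('lens',[np.linalg.norm(Wt[i]-Wt[i-1]) for i in range(4)], 'ctr',Wt.mean(0))
E
```

```text
110
front edge (array([0.0848, 0.4264]), np.float64(0.00017923785416193108), np.int64(106))
fence front (array([0.0848, 0.5208]), np.float64(0.0003990759402323789), np.int64(117)) 117
255 144 433 [[ 0.5395  0.3608  0.02  ]
 [ 0.5289 -0.2168  0.02  ]]
285 141 484 [[ 0.4802  0.366   0.02  ]
 [ 0.4673 -0.316   0.02  ]]
[ 326  267  133   35 2729]
[[325.3675 286.6041]
 [327.8376 266.0205]
 [458.9496 281.754 ]
 [456.4795 302.3376]]
[[ 0.4697  0.0017  0.06  ]
 [ 0.509  -0.0039  0.06  ]
 [ 0.4742 -0.255   0.06  ]
 [ 0.435  -0.2485  0.06  ]]
lens [np.float64(0.2526309555228302), np.float64(0.039691015306510924), np.float64(0.25354499571500333), np.float64(0.039671935291738805)] ctr [ 0.472  -0.1264  0.06  ]
```

```bash
cat >> h.py <<'E'
A=-0.0846; O=np.array([.4799,.0446,0]); R=np.array([[np.cos(A),-np.sin(A),0],[np.sin(A),np.cos(A),0],[0,0,1]])
tb=lambda P:(np.asarray(P)-O)@R
tw=lambda P:np.asarray(P)@R.T+O
E
python3 - <<'E'
from h import *
np.set_printoptions(precision=4,suppress=True)
for n in('top','scene'):
    B=tb(cloud(n,np.load(f'pics/{n}0.npy')))
    for nm,y0,y1 in(('pin',-.0,.1),('plate',.12,.25)):
        for z0,z1 in((.1,.125),(.125,.145),(.15,.165),(.165,.178),(.178,.2)):
            m=(B[...,2]>z0)&(B[...,2]<z1)&(B[...,1]>y0)&(B[...,1]<y1)&(B[...,0]>-.05)&(B[...,0]<.12)
            Q=B[m]
            if len(Q): print(n,nm,z0,len(Q),Q.min(0),Q.max(0))
print(tb([.472,-.1264,0]))
E
```

```text
top pin 0.1 142 [-0.0124  0.0362  0.1003] [0.0666 0.0778 0.125 ]
top pin 0.125 124 [-0.0111  0.0441  0.125 ] [0.058  0.0684 0.1446]
top pin 0.15 17 [0.0492 0.0442 0.1502] [0.0539 0.0672 0.1645]
top pin 0.165 31 [0.05   0.0441 0.165 ] [0.0622 0.0695 0.178 ]
top pin 0.178 88 [0.0505 0.045  0.1781] [0.0627 0.0697 0.1853]
top plate 0.1 125 [-0.0123  0.1944  0.1   ] [0.0655 0.2345 0.1248]
top plate 0.125 142 [-0.0107  0.202   0.1251] [0.0611 0.2264 0.145 ]
top plate 0.15 82 [-0.0079  0.2022  0.1501] [0.0628 0.2271 0.1638]
top plate 0.165 41 [0.0524 0.2019 0.1662] [0.0649 0.2272 0.1779]
top plate 0.178 91 [0.0531 0.202  0.178 ] [0.0656 0.2277 0.1843]
scene pin 0.1 249 [-0.0143  0.039   0.1001] [0.0639 0.0799 0.125 ]
scene pin 0.125 213 [-0.0141  0.0443  0.125 ] [0.0603 0.0718 0.1448]
scene pin 0.15 91 [0.0495 0.0448 0.1501] [0.0611 0.0715 0.1648]
scene pin 0.165 86 [0.0499 0.0432 0.1653] [0.0621 0.0719 0.1779]
scene pin 0.178 82 [0.0495 0.0449 0.1782] [0.0612 0.071  0.1829]
scene plate 0.1 405 [-0.0136  0.1959  0.1001] [0.0654 0.2378 0.125 ]
scene plate 0.125 369 [-0.0115  0.2048  0.125 ] [0.0629 0.2297 0.145 ]
scene plate 0.15 165 [-0.0092  0.2035  0.15  ] [0.0645 0.2296 0.165 ]
scene plate 0.165 98 [0.0529 0.2026 0.1653] [0.0649 0.2293 0.1778]
scene plate 0.178 106 [0.0525 0.2023 0.1781] [0.0651 0.2283 0.1823]
[ 0.0066 -0.1711  0.    ]
```

```bash
python3 -m pendant '[[[0,0,0,0,0,-0.101,1],[0,0,0,0,0,-0.101,1],[0,0,0,0,0,-0.101,1],[0,0,0,0,0,0,1]]]'
cat > st.py <<'E'
from h import *
import time
np.set_printoptions(precision=4,suppress=True)
from scipy.spatial.transform import Rotation as Ro
o=ctrl.get_obs();q=o['eef_rot'];M=Ro.from_quat(q[[1,2,3,0]]).as_matrix()
print('t',round(o['time_s'],2),'TCP bed',tb(o['eef_pos']),'tip',tb(o['eef_pos']+M[:,2]*.025),'F bed',o['wrist_force']@R,'open',round(o['opening'],3))
print('tool axes in bed\n',R.T@M, ctrl.tips_ahead)
E
python3 st.py
```

```text
time_s: 0.55
eef_pos: [0.2173, 0.5321, 0.2559]
eef_rot: [0.0, 0.736, 0.677, -0.0]
wrist_force: [-0.7, -1.3, -0.7]
opening: 0.328
t 0.55 TCP bed [-0.3029  0.4636  0.2559] tip [-0.3029  0.4636  0.2309] F bed [-0.6268 -1.3824 -0.6909] open 0.328
tool axes in bed
 [[-0.0007  1.     -0.0004]
 [ 1.      0.0007 -0.0006]
 [-0.0006 -0.0004 -1.    ]] 0.025
```

```bash
python3 -m pendant '[[[-0.025,0.041,0,0,0,0,1],[-0.025,0.041,0,0,0,0,1],[-0.025,0.041,0,0,0,0,1],[-0.025,0.041,0,0,0,0,1],[-0.025,0.041,0,0,0,0,1],[-0.025,0.041,0,0,0,0,1],[-0.025,0.041,0,0,0,0,1],[-0.025,0.041,0,0,0,0,1],[-0.025,0.041,0,0,0,0,1],[-0.023,0.041,0,0,0,0,1]]]'
python3 -m pendant '[[[0,0,0,0,0,0,1],[0,0,0.03,0,0,0,1],[0,0,0.03,0,0,0,1],[0,0,0.015,0,0,0,1],[0,0,0,0,0,0,1]]]'
python3 st.py
python3 - <<'E'
from h import *
for n in('scene','wrist'):
    p,d=ctrl.camera(n);cv2.imwrite(f'pics/{n}1.png',p[:,:,::-1])
E
```

```text
time_s: 1.55
eef_pos: [0.6063, 0.2489, 0.2561]
eef_rot: [-0.0, 0.738, 0.675, -0.0]
wrist_force: [1.1, 0.7, 0.2]
opening: -0.001
time_s: 2.05
eef_pos: [0.6028, 0.2504, 0.1782]
eef_rot: [-0.002, 0.737, 0.676, -0.003]
wrist_force: [-0.7, -0.5, 0.5]
opening: 0.003
t 2.05 TCP bed [0.1051 0.2155 0.1782] tip [0.1049 0.2154 0.1532] F bed [-0.6372 -0.5628  0.5339] open 0.003
tool axes in bed
 [[ 0.0012  1.     -0.0056]
 [ 1.     -0.0012 -0.0017]
 [-0.0017 -0.0056 -1.    ]] 0.025
```

View pics/scene1.png

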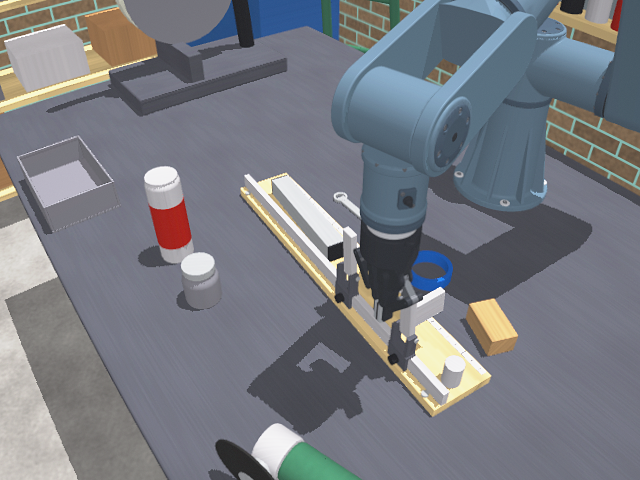

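View pics/wrist1.png

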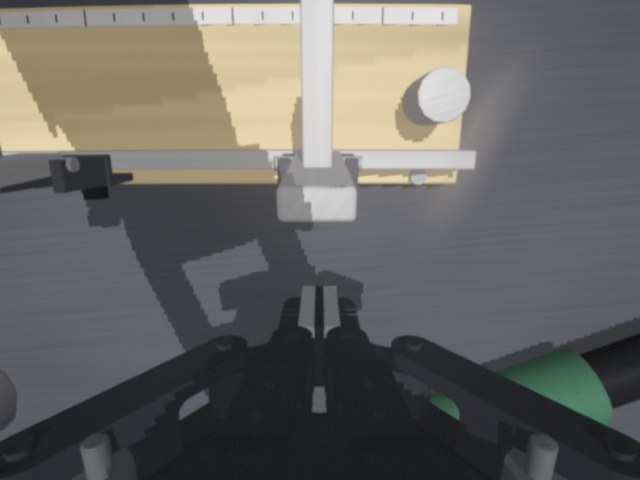

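```bash
python3 - <<'E'
from h import *
print(proj('scene',tw([[.105,.2155,.153],[.105,.2155,.178],[.059,.2155,.18],[.051,.2155,.09],[.059,.2153,.18]])), proj('top',tw([[.059,.2155,.18]])))
c=ctrl.calibration('wrist');print(proj('wrist',tw([[.105,.2155,.153],[.059,.2155,.18]])))
p=cv2.imread('pics/scene1.png');cv2.imwrite('pics/s1c.png',cv2.resize(p[230:400,300:500],None,fx=3,fy=3))
E
```

```text
[[381.262599   317.76484252]
 [382.54243373 305.80594483]
 [408.69686228 292.34435862]
 [406.68117072 331.15186438]
 [408.61047163 292.25892764]] [[179.18277393 237.76077565]]
[[317.31888408 297.54404734]
 [316.9209137  199.77512577]]
```

View pics/s1c.png

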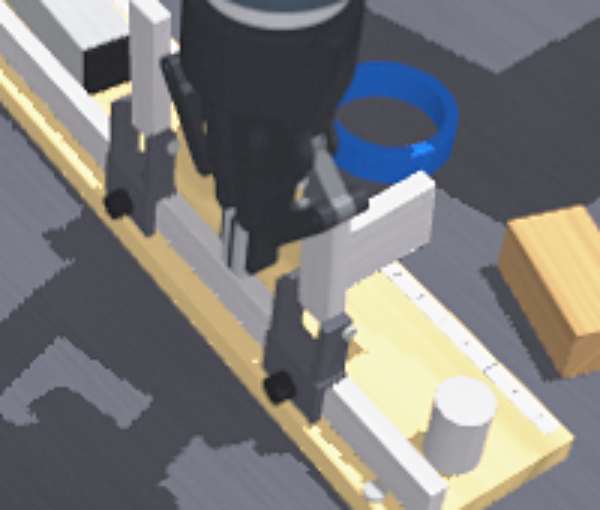

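```bash
python3 -m pendant '[[[0,-0.018,-0.001,0,0,0,1],[0,-0.01,-0.001,0,0,0,1],[0,-0.009,0,0,0,0,1],[0,-0.009,0,0,0,0,1],[0,-0.009,0,0,0,0,1],[0,-0.01,0.003,0,0,0,1],[0,-0.009,0.003,0,0,0,1],[0,-0.008,0.006,0,0,0,1],[0,-0.008,0.006,0,0,0,1]]]'
python3 st.py|head -1
python3 -m pendant '[[[0,-0.006,0.008,0,0,0,1],[0,-0.0055,0.008,0,0,0,1],[0,-0.003,0.006,0,0,0,1],[0,-0.002,0.006,0,0,0,1],[0,0,0,0,0,0,1]]]'
python3 st.py|head -1
python3 - <<'E'
from h import *
for n in('scene','wrist'):
    p,d=ctrl.camera(n);cv2.imwrite(f'pics/{n}2.png',p[:,:,::-1])
E
```

```text
time_s: 3.05
eef_pos: [0.5143, 0.2582, 0.1646]
eef_rot: [-0.0, 0.736, 0.677, -0.0]
wrist_force: [1.5, 0.6, 1.6]
opening: 0.002
t 3.05 TCP bed [0.0162 0.2157 0.1646] tip [0.0162 0.2157 0.1396] F bed [1.4904 0.7669 1.5519] open 0.002
time_s: 3.55
eef_pos: [0.4979, 0.2593, 0.1358]
eef_rot: [-0.001, 0.736, 0.677, -0.001]
wrist_force: [0.2, -0.9, 0.1]
opening: 0.002
t 3.55 TCP bed [-0.0002  0.2154  0.1358] tip [-0.0003  0.2154  0.1108] F bed [ 0.2552 -0.9295  0.1406] open 0.002
```

View pics/scene2.png

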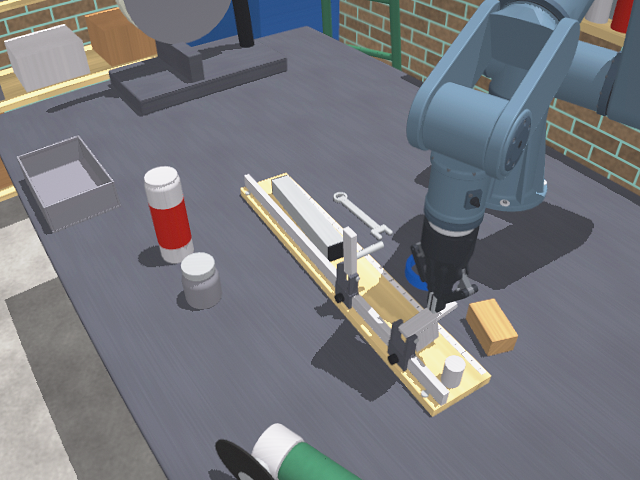

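View pics/wrist2.png

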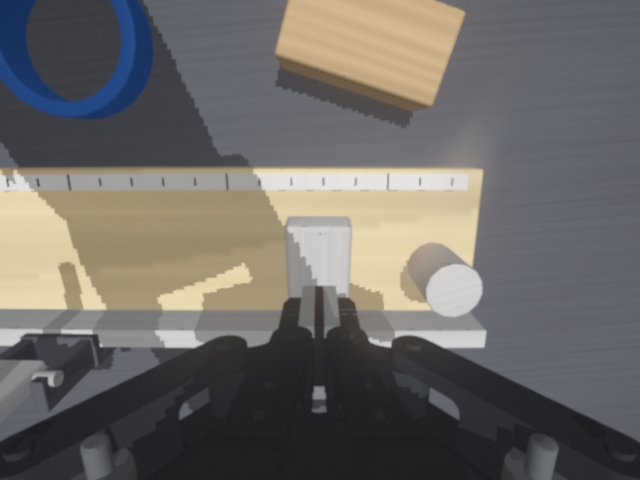

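The arm is nearly down, with the bar end at wrist px (319,220) and the fingertips on it. I'll press it gently to its stop.

```bash
python3 -m pendant '[[[0,-0.002,0.006,0,0,0,1],[0,-0.001,0.005,0,0,0,1],[0,0,0.003,0,0,0,1],[0,0,0.002,0,0,0,1]]]'
python3 st.py|head -1
python3 -m pendant '[[[0,0,0.001,0,0,0,1],[0,0,0,0,0,0,1]]]'
python3 st.py|head -1
```

```text
time_s: 4.05
eef_pos: [0.4959, 0.2598, 0.1211]
eef_rot: [-0.0, 0.736, 0.676, 0.0]
wrist_force: [0.2, 1.2, 3.2]
opening: -0.003
t 4.05 TCP bed [-0.0023  0.2158  0.1211] tip [-0.0023  0.2158  0.0961] F bed [0.0695 1.1849 3.1903] open -0.003
time_s: 4.25
eef_pos: [0.4959, 0.2599, 0.121]
eef_rot: [-0.0, 0.736, 0.677, -0.0]
wrist_force: [-3.1, -0.4, 7.9]
opening: 0.007
t 4.25 TCP bed [-0.0023  0.2158  0.121 ] tip [-0.0023  0.2158  0.096 ] F bed [-3.076  -0.6299  7.9404] open 0.007
```

```bash
python3 -m pendant '[[[0,0,0.001,0,0,0,1],[0,0,0,0,0,0,1]]]'
python3 -m pendant '[[[0,0,0.001,0,0,0,1],[0,0,0,0,0,0,1],[0,0,0,0,0,0,1]]]'
python3 st.py|head -1
```

```text
time_s: 4.45
eef_pos: [0.4959, 0.2599, 0.1209]
eef_rot: [0.0, 0.736, 0.677, -0.0]
wrist_force: [-4.9, -1.0, 14.3]
opening: -0.0
time_s: 4.75
eef_pos: [0.4959, 0.2599, 0.1208]
eef_rot: [0.0, 0.736, 0.677, 0.0]
wrist_force: [-9.3, -2.4, 21.0]
opening: -0.002
t 4.75 TCP bed [-0.0022  0.2159  0.1208] tip [-0.0022  0.2159  0.0958] F bed [-9.0855 -3.1718 21.0404] open -0.002
```

```bash
python3 -m pendant '[[[0,0,-0.01,0,0,0,1],[0,0,-0.025,0,0,0,1],[0,0,-0.035,0,0,0,1],[0,0,-0.035,0,0,0,1],[0,0,-0.035,0,0,0,1],[-0.02,-0.005,-0.005,0,0,0,1],[-0.03,-0.005,0,0,0,0,1],[-0.04,-0.005,0,0,0,0,1],[-0.04,-0.005,0,0,0,0,1],[-0.04,-0.005,0,0,0,0,1]]]'
python3 - <<'E'
from h import *
p,d=ctrl.camera('scene');cv2.imwrite('pics/s3c.png',cv2.resize(p[200:400,300:500,::-1],None,fx=3,fy=3))
B=tb(cloud('scene',d))
for z0,z1,x0,x1 in((.07,.12,-.05,.03),(.15,.2,.03,.09)):
  for y0,y1 in((.0,.1),(.17,.26)):
    m=(B[...,2]>z0)&(B[...,2]<z1)&(B[...,1]>y0)&(B[...,1]<y1)&(B[...,0]>x0)&(B[...,0]<x1);Q=B[m];print(len(Q),Q.min(0).round(4) if len(Q) else'',Q.max(0).round(4) if len(Q) else '')
for x in (-.035,-.025,-.015,-.005,.005,.015,.025):
    m=(abs(B[...,0]-x)<.003)&(abs(B[...,1]-.2155)<.009)&(B[...,2]>.08)&(B[...,2]<.11);print(x,np.median(B[m][:,2]) if m.any() else None)
E
python3 st.py|head -1
```

```text
time_s: 5.75
eef_pos: [0.4556, 0.0913, 0.263]
eef_rot: [-0.0, 0.736, 0.677, -0.0]
wrist_force: [0.7, -0.8, 1.0]
opening: 0.002
12 [-0.0115  0.0587  0.1156] [0.0273 0.0629 0.12  ]
672 [-0.0391  0.2027  0.07  ] [0.0299 0.2304 0.0994]
264 [0.0486 0.0441 0.1503] [0.0622 0.0719 0.1831]
0  
-0.035 0.09625981842846038
-0.025 0.09681935994036861
-0.015 0.09676797718989577
-0.005 0.09651919148759874
0.005 0.09641107847669628
0.015 0.09626101876799997
0.025 0.09643443415086383
t 5.8 TCP bed [-0.0285  0.0399  0.2627] tip [-0.0285  0.0398  0.2377] F bed [ 2.7498 -1.387  -0.011 ] open 0.001
```

View pics/s3c.png

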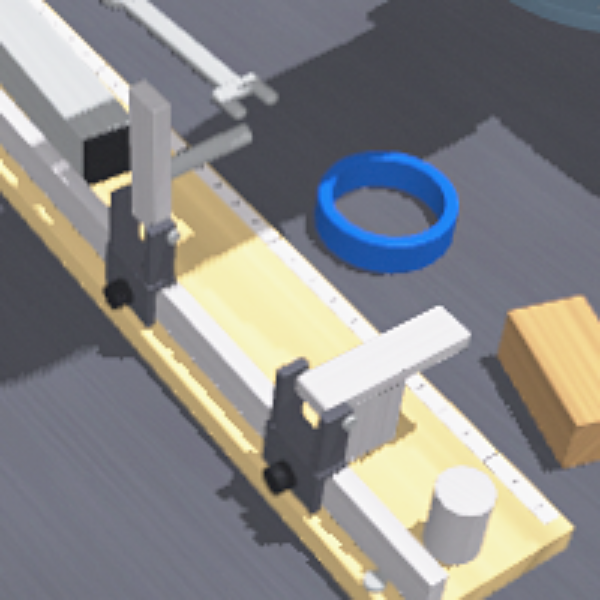

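```bash
python3 -m pendant '[[[-0.035,-0.006,0,0,0,0,1],[-0.035,-0.006,0,0,0,0,1],[-0.035,-0.006,0,0,0,0,1],[-0.035,-0.006,0,0,0,0,1],[-0.035,-0.006,0.02,0,0,0,1],[-0.035,-0.005,0.03,0,0,0,1],[0,0,0.045,0,0,0,1],[0,0,0.045,0,0,0,1],[0,0,0.035,0,0,0,1],[0,0,0.02,0,0,0,1]]]'
python3 -m pendant '[[[0,0,0.005,0,0,0,1],[0,0,0,0,0,0,1]]]'
python3 st.py
python3 - <<'E'
from h import *
p,d=ctrl.camera('wrist');cv2.imwrite('pics/wrist3.png',p[:,:,::-1])
E
```

```text
time_s: 6.8
eef_pos: [0.4017, -0.1127, 0.0653]
eef_rot: [-0.002, 0.737, 0.676, -0.001]
wrist_force: [0.3, 0.5, 0.0]
opening: 0.003
time_s: 7.0
eef_pos: [0.4034, -0.1134, 0.0628]
eef_rot: [-0.001, 0.736, 0.677, -0.0]
wrist_force: [-0.2, 0.1, 0.9]
opening: 0.001
t 7.0 TCP bed [-0.0629 -0.164   0.0628] tip [-0.063  -0.1639  0.0378] F bed [-0.1713  0.0859  0.8516] open 0.001
tool axes in bed
 [[ 0.0002  1.     -0.0019]
 [ 1.     -0.0002  0.001 ]
 [ 0.001  -0.0019 -1.    ]] 0.025
```

View pics/wrist3.png

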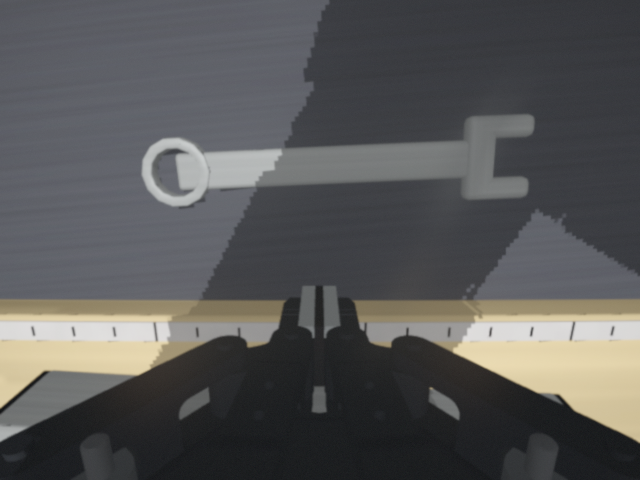

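```bash
python3 -m pendant '[[[-0.004,0.015,0,0,0,0,1],[-0.003,0.013,0,0,0,0,1],[0,0.006,0,0,0,0,1],[0,0.003,0,0,0,0,1],[0,0.003,0,0,0,0,1],[0,0.003,0,0,0,0,1],[0,0.003,0,0,0,0,1]]]'
python3 st.py|head -1
python3 -m pendant '[[[0,0.003,0,0,0,0,1],[0,0.003,0,0,0,0,1],[0,0.002,0,0,0,0,1],[0,0.001,0,0,0,0,1],[0,0,0,0,0,0,1]]]'
python3 st.py|head -1
```

```text
time_s: 7.75
eef_pos: [0.4476, -0.1241, 0.0635]
eef_rot: [-0.001, 0.736, 0.677, -0.001]
wrist_force: [-7.7, 0.3, 5.9]
opening: -0.0
t 7.75 TCP bed [-0.0179 -0.1708  0.0635] tip [-0.018  -0.1708  0.0385] F bed [-7.7031 -0.3258  5.896 ] open -0.0
time_s: 8.25
eef_pos: [0.4568, -0.1252, 0.0635]
eef_rot: [-0.001, 0.736, 0.677, -0.001]
wrist_force: [-5.4, -2.3, 3.3]
opening: 0.001
t 8.25 TCP bed [-0.0087 -0.1712  0.0635] tip [-0.0088 -0.1712  0.0385] F bed [-5.1491 -2.7127  3.2625] open 0.001
```

```bash
python3 -m pendant '[[[0,0.001,0,0,0,0,1],[0,0.001,0,0,0,0,1],[0,0.001,0,0,0,0,1],[0,0,0,0,0,0,1]]]'
python3 st.py|head -1
python3 -m pendant '[[[0,0.001,0,0,0,0,1],[0,0,0,0,0,0,1]]]'
python3 st.py|head -1
```

```text
time_s: 8.65
eef_pos: [0.4597, -0.1255, 0.0635]
eef_rot: [-0.001, 0.736, 0.677, -0.001]
wrist_force: [-5.6, -1.9, 2.9]
opening: -0.002
t 8.65 TCP bed [-0.0057 -0.1712  0.0635] tip [-0.0058 -0.1712  0.0385] F bed [-5.4586 -2.3561  2.9358] open -0.002
time_s: 8.85
eef_pos: [0.4598, -0.1255, 0.0634]
eef_rot: [-0.002, 0.736, 0.677, -0.002]
wrist_force: [-10.0, -2.7, 7.7]
opening: -0.004
t 8.85 TCP bed [-0.0057 -0.1712  0.0634] tip [-0.0058 -0.1712  0.0384] F bed [-9.7737 -3.5678  7.6971] open -0.004
```

```bash
python3 -m pendant '[[[0,-0.01,0,0,0,0,1],[0,-0.025,0,0,0,0,1],[0,0,-0.03,0,0,0,1],[-0.02,0,-0.04,0,0,0,1],[-0.04,0,-0.02,0,0,0,1],[-0.04,0.01,0,0,0,0,1],[-0.04,0.02,0,0,0,0,1],[-0.03,0.03,0,0,0,0,1],[0,0.01,0,0,0,0,1],[0,0,0,0,0,0,1]]]'
python3 st.py|head -1
python3 - <<'E'
from h import *
for n in ('wrist','top','scene'):
    p,d=ctrl.camera(n);cv2.imwrite(f'pics/{n}4.png',p[:,:,::-1])
E
```

```text
time_s: 9.85
eef_pos: [0.4829, -0.2981, 0.1531]
eef_rot: [-0.0, 0.737, 0.676, 0.0]
wrist_force: [-0.6, -0.3, 0.6]
opening: -0.001
t 9.85 TCP bed [ 0.032  -0.3412  0.1531] tip [ 0.032  -0.3412  0.1281] F bed [-0.5598 -0.3809  0.6346] open -0.001
```

View pics/top4.png

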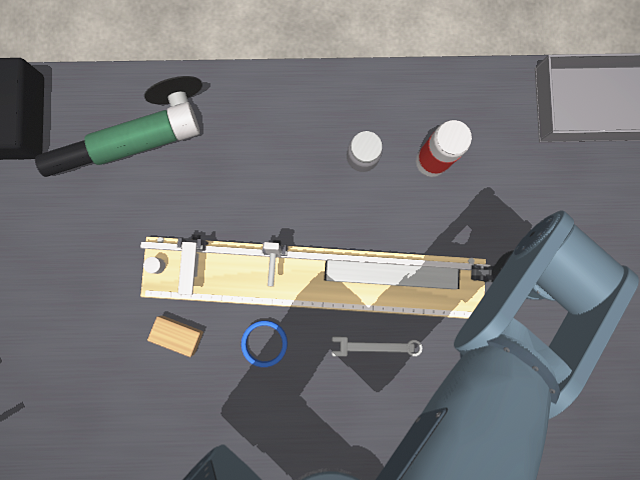

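View pics/wrist4.png

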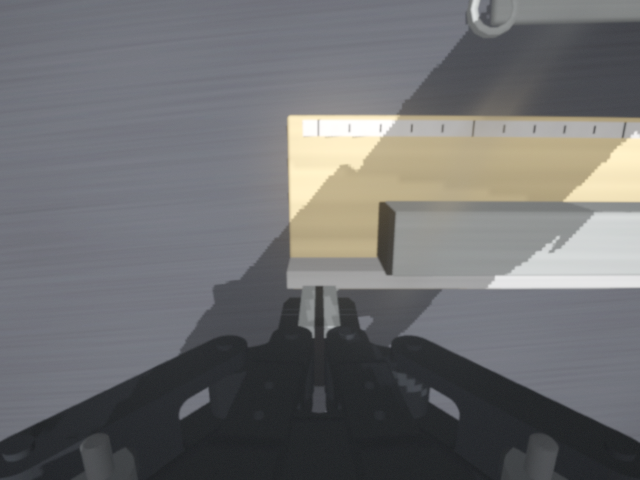

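View pics/scene4.png

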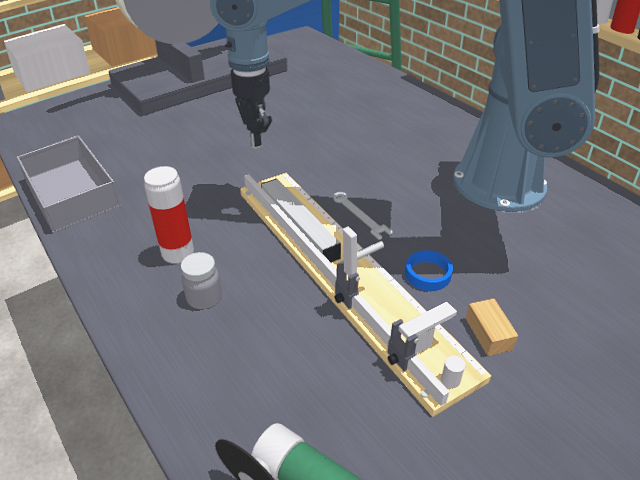

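```bash
python3 - <<'E'
from h import *
print(tb(plane('wrist',[(394,274),(388,203),(379,203)],.06)))
E
python3 -m pendant '[[[-0.002,-0.01,0.03,0,0,0,1],[0,0,0.035,0,0,0,1],[0,0,0.02,0,0,0,1],[0,0,0.003,0,0,0,1],[0,0,0,0,0,0,1]]]'
python3 st.py|head -1
```

```text
[[ 0.04124454 -0.29450947  0.06      ]
 [-0.00160544 -0.30027817  0.06      ]
 [-0.00159411 -0.30540007  0.06      ]]
time_s: 10.5
eef_pos: [0.472, -0.2983, 0.0654]
eef_rot: [-0.001, 0.736, 0.677, -0.0]
wrist_force: [-0.1, 0.0, 0.5]
opening: 0.003
t 10.5 TCP bed [ 0.0211 -0.3423  0.0654] tip [ 0.021  -0.3423  0.0404] F bed [-0.0834  0.013   0.4863] open 0.003
```

```bash
python3 -m pendant '[[[0.01,0.002,0,0,0,0,1],[0.01,0,0,0,0,0,1],[0.006,0,0,0,0,0,1],[0.005,0,0,0,0,0,1],[0.006,0,0,0,0,0,1],[0.008,0,0,0,0,0,1],[0.008,0,0,0,0,0,1],[0.008,0,0,0,0,0,1],[0.008,0,0,0,0,0,1],[0.008,0,0,0,0,0,1]]]'
python3 st.py|head -1
python3 -m pendant '[[[0.01,0,0,0,0,0,1],[0.01,0,0,0,0,0,1],[0.01,0,0,0,0,0,1],[0.01,0,0,0,0,0,1],[0.01,0,0,0,0,0,1],[0.01,0,0,0,0,0,1],[0.01,0,0,0,0,0,1],[0.008,0,0,0,0,0,1],[0.006,0,0,0,0,0,1],[0.003,0,0,0,0,0,1]]]'
python3 st.py|head -1
python3 - <<'E'
from h import *
for n in ('top','scene'):
    p,d=ctrl.camera(n);cv2.imwrite(f'pics/{n}5.png',p[:,:,::-1])
E
```

```text
time_s: 11.5
eef_pos: [0.4813, -0.2238, 0.0662]
eef_rot: [0.001, 0.736, 0.677, -0.001]
wrist_force: [-1.9, -6.1, 2.9]
opening: -0.001
t 11.5 TCP bed [ 0.0241 -0.2673  0.0662] tip [ 0.0241 -0.2674  0.0412] F bed [-1.3761 -6.2868  2.9209] open -0.001
time_s: 12.5
eef_pos: [0.4888, -0.1367, 0.0662]
eef_rot: [0.001, 0.736, 0.677, -0.0]
wrist_force: [-1.6, -6.2, 3.0]
opening: 0.001
t 12.5 TCP bed [ 0.0242 -0.1799  0.0662] tip [ 0.0242 -0.18    0.0412] F bed [-1.0489 -6.3191  3.0207] open 0.001
```

View pics/top5.png

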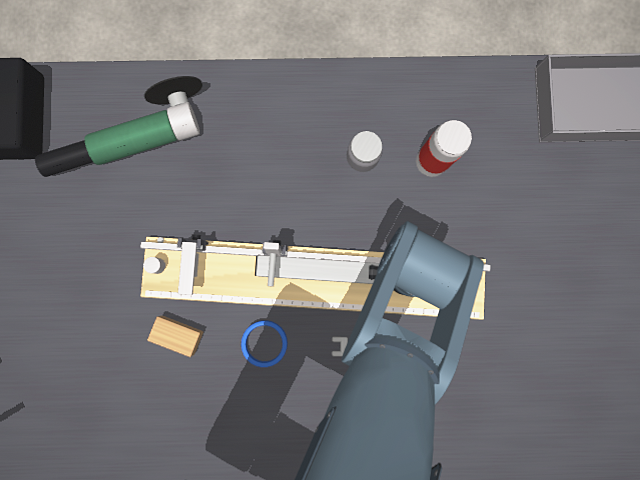

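View pics/scene5.png

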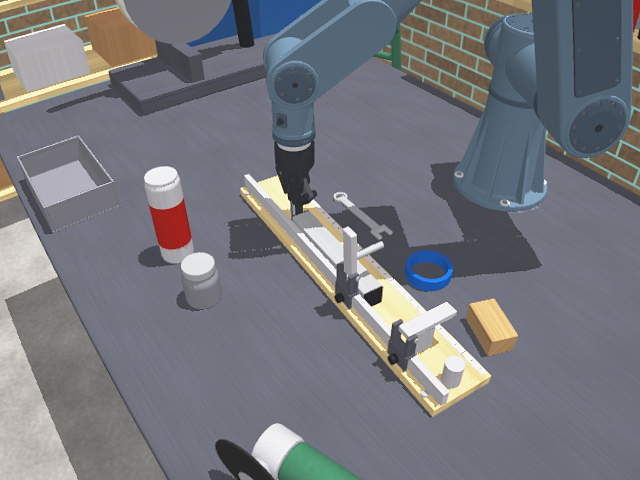

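```bash
python3 -m pendant '[[[0.006,0,0,0,0,0,1],[0.01,0,0,0,0,0,1],[0.01,0,0,0,0,0,1],[0.01,0,0,0,0,0,1],[0.01,0,0,0,0,0,1],[0.01,0,0,0,0,0,1],[0.01,0,0,0,0,0,1],[0.01,0,0,0,0,0,1],[0.008,0,0,0,0,0,1],[0.006,0,0,0,0,0,1]]]'
python3 st.py|head -1
python3 -m pendant '[[[0.004,0,0,0,0,0,1],[0.003,0,0,0,0,0,1],[0.003,0,0,0,0,0,1],[0.001,0,0,0,0,0,1],[0.001,0,0,0,0,0,1],[0,0,0,0,0,0,1]]]'
python3 st.py|head -1
```

```text
time_s: 13.6
eef_pos: [0.4965, -0.0469, 0.0661]
eef_rot: [0.001, 0.736, 0.677, -0.0]
wrist_force: [-1.4, -7.1, 5.1]
opening: -0.004
t 13.6 TCP bed [ 0.0243 -0.0898  0.0661] tip [ 0.0243 -0.0899  0.0411] F bed [-0.799  -7.1437  5.0674] open -0.004
time_s: 14.2
eef_pos: [0.4975, -0.0353, 0.0661]
eef_rot: [0.001, 0.736, 0.677, -0.0]
wrist_force: [-1.8, -6.7, 5.0]
opening: -0.004
t 14.2 TCP bed [ 0.0243 -0.0781  0.0661] tip [ 0.0243 -0.0782  0.0411] F bed [-1.2665 -6.8384  4.9964] open -0.004
```

```bash
python3 -m pendant '[[[0.003,0,0,0,0,0,1],[0.002,0,0,0,0,0,1],[0.002,0,0,0,0,0,1],[0.001,0,0,0,0,0,1],[0,0,0,0,0,0,1]]]'
python3 st.py|head -1
python3 - <<'E'
from h import *
p,d=ctrl.camera('scene');cv2.imwrite('pics/s6c.png',cv2.resize(p[200:400,300:500,::-1],None,fx=3,fy=3))
p,d=ctrl.camera('top');cv2.imwrite('pics/t6c.png',cv2.resize(p[220:320,130:400,::-1],None,fx=2.9,fy=2.9))
E
```

```text
time_s: 14.7
eef_pos: [0.4982, -0.0273, 0.0661]
eef_rot: [0.001, 0.736, 0.677, -0.0]
wrist_force: [-1.3, -6.2, 5.7]
opening: 0.004
t 14.7 TCP bed [ 0.0243 -0.0701  0.0661] tip [ 0.0243 -0.0701  0.0411] F bed [-0.8134 -6.2884  5.6595] open 0.004
```

View pics/s6c.png

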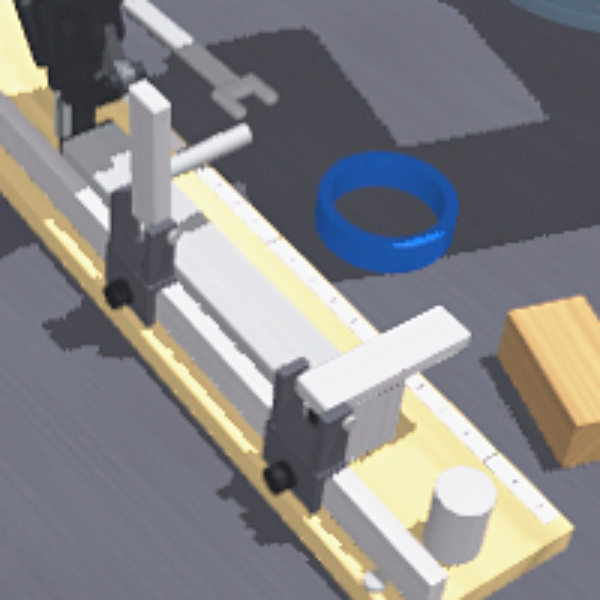

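View pics/t6c.png

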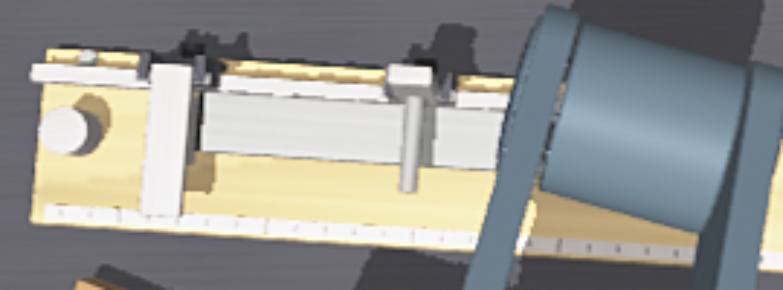

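```bash
for i in 1; do python3 -m pendant '[[[0.001,0,0,0,0,0,1],[0.001,0,0,0,0,0,1],[0,0,0,0,0,0,1]]]'; done
python3 st.py|head -1
python3 -m pendant '[[[0.001,0,0,0,0,0,1],[0.001,0,0,0,0,0,1],[0,0,0,0,0,0,1]]]'
python3 st.py|head -1
python3 -m pendant '[[[0.001,0,0,0,0,0,1],[0,0,0,0,0,0,1]]]'
python3 st.py|head -1
```

```text
time_s: 15.1
eef_pos: [0.4983, -0.0254, 0.0661]
eef_rot: [0.001, 0.736, 0.677, -0.0]
wrist_force: [-1.6, -5.8, 5.3]
opening: -0.003
t 15.1 TCP bed [ 0.0243 -0.0682  0.0661] tip [ 0.0243 -0.0682  0.0411] F bed [-1.1327 -5.91    5.2568] open -0.003
time_s: 15.4
eef_pos: [0.4985, -0.0234, 0.066]
eef_rot: [0.001, 0.736, 0.677, -0.0]
wrist_force: [-1.6, -6.2, 4.6]
opening: 0.001
t 15.4 TCP bed [ 0.0243 -0.0662  0.066 ] tip [ 0.0243 -0.0662  0.041 ] F bed [-1.0327 -6.3541  4.5684] open 0.001
time_s: 15.6
eef_pos: [0.4986, -0.0224, 0.0661]
eef_rot: [0.001, 0.736, 0.677, -0.0]
wrist_force: [-2.6, -5.8, 5.0]
opening: -0.0
t 15.6 TCP bed [ 0.0242 -0.0652  0.0661] tip [ 0.0243 -0.0652  0.0411] F bed [-2.0688 -5.9626  5.0458] open -0.0
```

```bash
python3 -m pendant '[[[0.001,0,0,0,0,0,1],[0.001,0,0,0,0,0,1],[0,0,0,0,0,0,1]]]' | grep -E 'pos|force'
python3 -m pendant '[[[0.001,0,0,0,0,0,1],[0,0,0,0,0,0,1]]]'| grep -E 'pos|force'
python3 -m pendant '[[[0.001,0,0,0,0,0,1],[0,0,0,0,0,0,1]]]'| grep -E 'pos|force'
python3 st.py|head -1
```

```text
eef_pos: [0.4987, -0.0214, 0.0661]
wrist_force: [-3.0, -11.9, 4.6]
eef_pos: [0.4987, -0.0212, 0.0661]
wrist_force: [-3.3, -14.7, 5.1]
eef_pos: [0.4987, -0.0211, 0.0661]
wrist_force: [-5.2, -20.5, 4.7]
t 16.3 TCP bed [ 0.0243 -0.0639  0.0661] tip [ 0.0243 -0.064   0.0411] F bed [ -3.4992 -20.8646   4.6869] open -0.002
```

```bash
python3 -m pendant '[[[-0.008,0,0,0,0,0,1],[-0.02,0,0,0,0,0,1],[-0.01,0,-0.03,0,0,0,1],[0,-0.02,-0.045,0,0,0,1],[0,-0.04,-0.04,0,0,0,1],[0,-0.04,-0.02,0,0,0,1],[0,-0.04,0,0,0,0,1],[0,-0.03,0,0,0,0,1],[0,0,0,0,0,0,1]]]'
python3 st.py|head -1
python3 - <<'E'
from h import *
for n in ('top','scene','wrist'):
    p,d=ctrl.camera(n);cv2.imwrite(f'pics/{n}7.png',p[:,:,::-1]); np.save(f'pics/{n}7.npy',d)
    if n=='top': cv2.imwrite('pics/t7c.png',cv2.resize(p[220:320,130:400,::-1],None,fx=2.9,fy=2.9))
    if n=='scene':cv2.imwrite('pics/s7c.png',cv2.resize(p[200:400,270:470,::-1],None,fx=3,fy=3))
E
```

```text
time_s: 17.2
eef_pos: [0.3275, -0.04, 0.195]
eef_rot: [-0.001, 0.737, 0.676, 0.0]
wrist_force: [0.5, -0.8, 0.1]
opening: 0.0
t 17.2 TCP bed [-0.1447 -0.0971  0.195 ] tip [-0.1447 -0.0971  0.17  ] F bed [ 0.6039 -0.7033  0.1043] open 0.0
```

View pics/t7c.png

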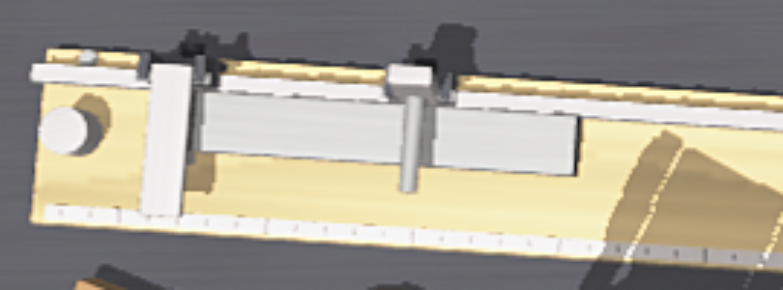

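View pics/s7c.png

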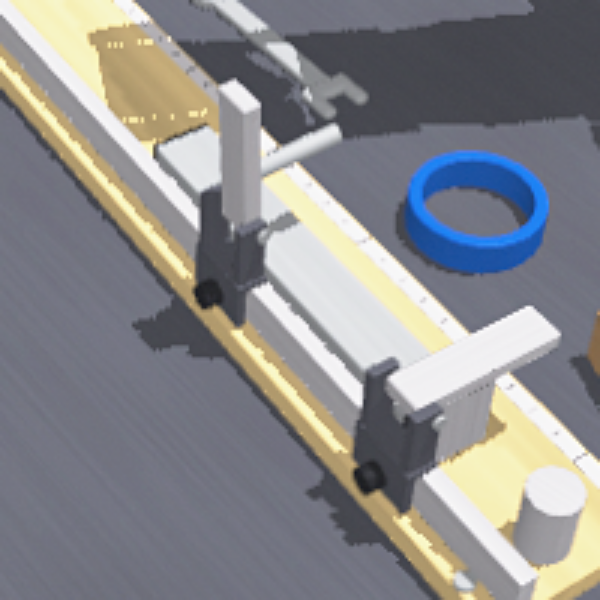

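View pics/wrist7.png

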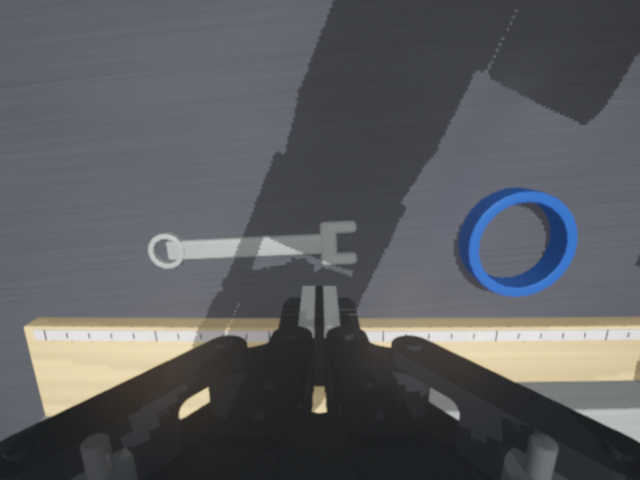

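```bash
python3 - <<'E'
from h import *
img=cv2.imread('pics/top7.png');S=cv2.cvtColor(img,cv2.COLOR_BGR2HSV)[:,:,1].astype(float)
out=[]
for c in list(range(206,262,2))+list(range(284,326,2)):
    r0=int(265+(c-205)*15/120)
    for r in range(r0,r0+16):
        if S[r,c]<50 and S[r+1,c]>=50: out.append((c,r+(50-S[r,c])/(S[r+1,c]-S[r,c])));break
B=tb(plane('top',out,.06));p=np.polyfit(B[:,1],B[:,0],1);r=B[:,0]-np.polyval(p,B[:,1]);m=abs(r)<.001
p=np.polyfit(B[m,1],B[m,0],1);print('front x=',p,m.sum(),r[m].std(),'ends',np.polyval(p,[-.05,.208]))
c=ctrl.calibration('top')
print('end edge',tb(plane('top',[(130+577/2.9,220+145/2.9)],.06)))
E
```

```text
front x= [9.32122050e-05 5.33668525e-03] 49 0.0002948041123634808 ends [0.00533202 0.00535607]
end edge [[ 0.02563717 -0.0484858   0.06      ]]
```

```bash
python3 -m pendant '[[[0,0,-0.04,0,0,0,1],[0.01,0.01,-0.04,0,0,0,1],[0.03,0.03,0,0,0,0,1],[0.03,0.03,0,0,0,0,1],[0.03,0.03,0,0,0,0,1],[0.03,0.03,0,0,0,0,1],[0.03,0.03,0,0,0,0,1],[0.02,0.03,0,0,0,0,1],[0.01,0.01,0,0,0,0,1],[0,0,0,0,0,0,1]]]'
python3 - <<'E'
from h import *
p,d=ctrl.camera('wrist');cv2.imwrite('pics/wrist8.png',p[:,:,::-1]);
q=proj('wrist',tw([[.025,.209,.06],[.005,.209,.06],[.045,.209,.06]]));print(q)
E
python3 st.py|head -1
```

```text
time_s: 18.35
eef_pos: [0.5475, 0.1327, 0.2739]
eef_rot: [-0.001, 0.736, 0.677, -0.001]
wrist_force: [0.0, -0.7, -0.4]
opening: -0.001
[[450.53945022 178.96061936]
 [452.627357   155.80592832]
 [448.4875162  201.42697977]]
t 18.4 TCP bed [0.0589 0.0927 0.274 ] tip [0.0588 0.0927 0.249 ] F bed [-0.8759 -0.9948 -0.6841] open 0.002
```

View pics/wrist8.png

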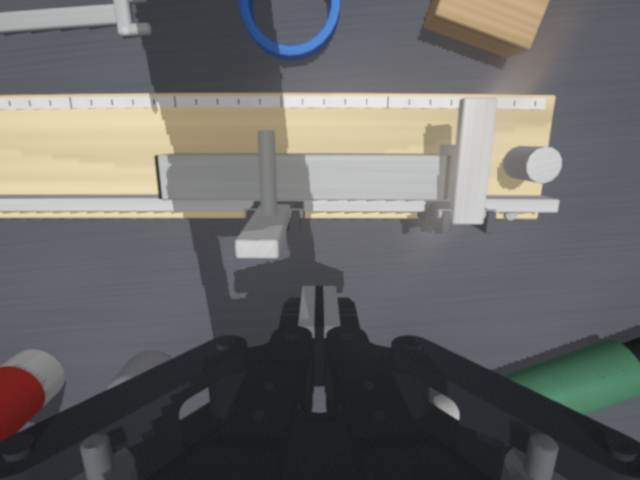

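```bash
python3 - <<'E'
import cv2
p=cv2.imread('pics/wrist8.png')[130:230,400:510];cv2.imwrite('pics/w8c.png',cv2.resize(p,None,fx=5.8,fy=5.8,interpolation=cv2.INTER_NEAREST))
E
```

```text
(no output)
```

View pics/w8c.png

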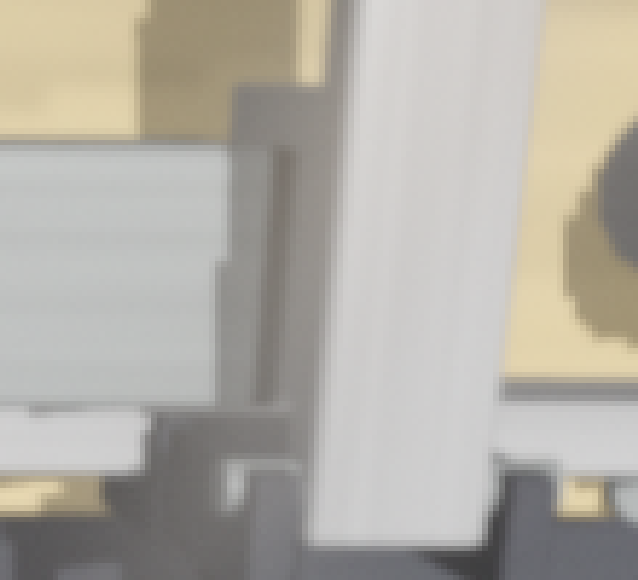

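```bash
python3 - <<'E'
import cv2,numpy as np
p=cv2.imread('pics/wrist8.png')[:,:,::-1]
print(p[180,434:462].tolist());print(p[180,150:168].tolist())
from h import *
print('dark strip y',[tb(plane('wrist',[(x,180)],.06))[0].round(4).tolist() for x in (446,450)], tb(plane('wrist',[(157,180),(161,180)],.06)))
E
```

```text
[[189, 190, 189], [188, 190, 188], [180, 180, 178], [156, 155, 152], [145, 144, 140], [147, 145, 142], [147, 145, 142], [147, 146, 142], [148, 147, 143], [147, 145, 141], [141, 138, 135], [131, 127, 123], [126, 122, 116], [126, 122, 116], [132, 128, 123], [140, 136, 131], [145, 142, 137], [147, 143, 139], [148, 145, 141], [149, 145, 141], [150, 146, 142], [157, 153, 149], [170, 167, 165], [188, 186, 184], [200, 198, 197], [207, 205, 204], [208, 206, 205], [207, 206, 204]]
[[227, 211, 172], [227, 211, 172], [226, 211, 172], [227, 211, 172], [226, 211, 171], [219, 204, 165], [187, 172, 137], [124, 113, 91], [72, 67, 62], [87, 87, 86], [140, 142, 142], [176, 179, 178], [187, 190, 189], [188, 192, 190], [189, 191, 190], [189, 192, 190], [180, 183, 182], [152, 154, 152]]
dark strip y [[0.0259, 0.205, 0.06], [0.0259, 0.2086, 0.06]] [[ 0.0263047  -0.05051597  0.06      ]
 [ 0.0263119  -0.04694269  0.06      ]]
```

```bash
python3 -m pendant '[[[0.03,-0.01,0.0,0,0,0,1],[0.03,-0.01,0.02,0,0,0,1],[0,-0.01,0.03,0,0,0,1],[0,0,0.01,0,0,0,1],[0,0,0,0,0,0,1]]]'
python3 - <<'E'
from h import *
p,d=ctrl.camera('wrist');cv2.imwrite('pics/wrist9.png',p[:,:,::-1]);
q=proj('wrist',tw([[.025,.209,.06],[.005,.209,.06],[.045,.209,.06]]));print(q)
x,y=q[0].astype(int);cv2.imwrite('pics/w9c.png',cv2.resize(p[max(y-50,0):y+50,x-50:x+50,::-1],None,fx=6,fy=6,interpolation=cv2.INTER_NEAREST))
for xx in range(x-14,x+14):print(xx,tb(plane('wrist',[(xx,y)],.06))[0][1].round(4),p[y,xx])
T=np.array(ctrl.calibration('wrist')['camera_from_world']);print(tb(-T[:3,:3].T@T[:3,3]))
E
python3 st.py|head -1
```

```text
time_s: 18.9
eef_pos: [0.5198, 0.1927, 0.2139]
eef_rot: [-0.001, 0.737, 0.676, -0.002]
wrist_force: [-0.2, -0.7, 0.7]
opening: -0.003
[[396.11567802 226.92638918]
 [397.57071481 200.45596014]
 [394.69400594 252.42555515]]
382 0.1984 [188 190 190]
383 0.1991 [181 183 182]
384 0.1999 [159 160 159]
385 0.2006 [140 141 140]
386 0.2014 [136 137 136]
387 0.2021 [136 137 136]
388 0.2029 [137 138 137]
389 0.2036 [136 137 136]
390 0.2044 [137 137 136]
391 0.2051 [129 129 128]
392 0.2059 [106 105 104]
393 0.2066 [88 85 83]
394 0.2074 [90 87 85]
395 0.2081 [108 106 104]
396 0.2089 [122 121 118]
397 0.2096 [133 132 131]
398 0.2104 [156 155 154]
399 0.2111 [182 181 182]
400 0.2119 [202 201 201]
401 0.2126 [213 213 213]
402 0.2134 [217 216 216]
403 0.2141 [216 216 216]
404 0.2149 [215 215 215]
405 0.2156 [215 214 214]
406 0.2164 [214 214 213]
407 0.2171 [214 213 213]
408 0.2179 [215 214 214]
409 0.2186 [216 216 216]
[-0.03868545  0.15096544  0.33268724]
t 18.95 TCP bed [0.0285 0.151  0.2156] tip [0.0285 0.151  0.1906] F bed [-0.6499  0.4831  0.5557] open -0.001
```

View pics/w9c.png

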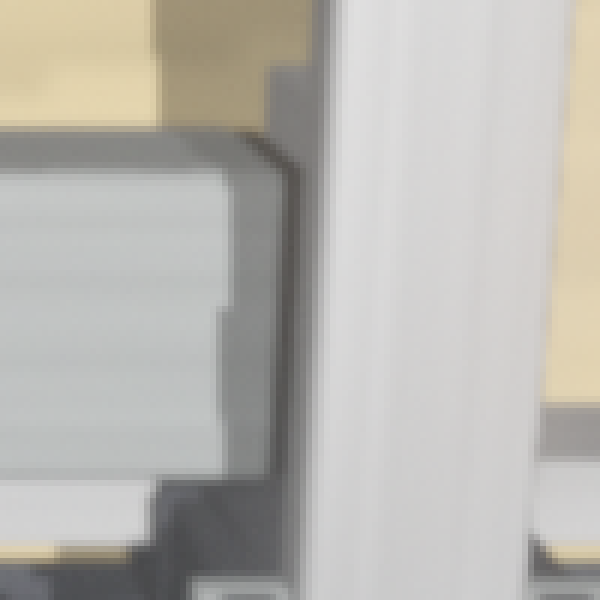

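```bash
python3 -m pendant '[[[0,0,-0.045,0,0,0,1],[-0.03,0,-0.005,0,0,0,1],[-0.04,0,0,0,0,0,1],[-0.04,0,0,0,0,0,1],[-0.04,0,0,0,0,0,1],[-0.04,0,0,0,0,0,1],[-0.04,-0.004,0,0,0,0,1],[-0.02,0,0.02,0,0,0,1],[0,0,0.04,0,0,0,1],[0,0,0.04,0,0,0,1]]]'
python3 st.py|head -1
python3 -m pendant '[[[0,0,0.04,0,0,0,1],[0,0,0.04,0,0,0,1],[0,0,0.02,0,0,0,1],[0,0,0,0,0,0,1]]]'
python3 st.py|head -1
```

```text
time_s: 19.95
eef_pos: [0.4979, -0.0582, 0.1675]
eef_rot: [0.003, 0.738, 0.675, 0.001]
wrist_force: [-0.0, -0.2, 0.3]
opening: 0.0
t 19.95 TCP bed [ 0.0266 -0.1009  0.1675] tip [ 0.0267 -0.1009  0.1425] F bed [ 0.0071 -0.1634  0.2534] open 0.0
time_s: 20.35
eef_pos: [0.4948, -0.056, 0.0641]
eef_rot: [-0.002, 0.737, 0.676, -0.001]
wrist_force: [0.0, 0.3, -0.7]
opening: 0.001
t 20.35 TCP bed [ 0.0233 -0.0989  0.0641] tip [ 0.0232 -0.0989  0.0391] F bed [ 0.0023  0.3495 -0.6839] open 0.001
```

Tip is at y −0.099. The earlier hard stop was at −0.064.

```bash
python3 -m pendant '[[[0.012,0,0,0,0,0,1],[0.012,0,0,0,0,0,1],[0.006,0,0,0,0,0,1],[0.002,0,0,0,0,0,1],[0,0,0,0,0,0,1]]]'>/dev/null; python3 st.py|head -1
python3 -m pendant '[[[0.001,0,0,0,0,0,1],[0,0,0,0,0,0,1]]]'>/dev/null; python3 st.py|head -1
python3 -m pendant '[[[0.001,0,0,0,0,0,1],[0,0,0,0,0,0,1]]]'>/dev/null; python3 st.py|head -1
python3 -m pendant '[[[0.001,0,0,0,0,0,1],[0,0,0,0,0,0,1]]]'>/dev/null; python3 st.py|head -1
python3 -m pendant '[[[0.001,0,0,0,0,0,1],[0,0,0,0,0,0,1]]]'>/dev/null; python3 st.py|head -1
```

```text
t 20.85 TCP bed [ 0.0247 -0.0657  0.0664] tip [ 0.0248 -0.0657  0.0414] F bed [-0.277  -0.5074  0.5106] open 0.001
t 21.05 TCP bed [ 0.0244 -0.0653  0.0658] tip [ 0.0244 -0.0653  0.0408] F bed [-0.6228 -0.1229 -0.429 ] open 0.003
t 21.25 TCP bed [ 0.0243 -0.0646  0.0656] tip [ 0.0243 -0.0646  0.0406] F bed [-0.4519 -0.7042  0.6176] open -0.0
t 21.45 TCP bed [ 0.0244 -0.0644  0.0657] tip [ 0.0243 -0.0644  0.0407] F bed [-0.8469 -6.6559  0.9763] open -0.005
t 21.65 TCP bed [ 0.0244 -0.0642  0.0657] tip [ 0.0243 -0.0643  0.0407] F bed [ -1.692  -10.665   -0.2702] open 0.001
```

The tube is seated with no rebound, so I'll release, retreat and do a final check.

```bash
python3 -m pendant '[[[-0.004,0,0,0,0,0,1],[-0.02,0,0,0,0,0,1],[-0.01,0,-0.03,0,0,0,1],[0,-0.02,-0.045,0,0,0,1],[0,-0.04,-0.04,0,0,0,1],[0,-0.04,-0.02,0,0,0,1],[0,-0.04,0,0,0,0,1],[0,-0.03,0,0,0,0,1],[0,0,0,0,0,0,1],[0,0,0,0,0,0,1]]]'
python3 - <<'E'
from h import *
p,d=ctrl.camera('top');img=p[:,:,::-1].copy();cv2.imwrite('pics/top10.png',img)
S=cv2.cvtColor(img,cv2.COLOR_BGR2HSV)[:,:,1].astype(float);out=[]
for c in list(range(206,262,2))+list(range(284,326,2)):
    r0=int(265+(c-205)*15/120)
    for r in range(r0,r0+16):
        if S[r,c]<50 and S[r+1,c]>=50: out.append((c,r+(50-S[r,c])/(S[r+1,c]-S[r,c])));break
B=tb(plane('top',out,.06));p=np.polyfit(B[:,1],B[:,0],1);r=B[:,0]-np.polyval(p,B[:,1]);m=abs(r)<.001
p=np.polyfit(B[m,1],B[m,0],1);print('front x=',p,'ends',np.polyval(p,[-.05,.208]))
p,d=ctrl.camera('scene');cv2.imwrite('pics/scene10.png',p[:,:,::-1])
E
python3 st.py|head -1
```

```text
time_s: 22.65
eef_pos: [0.3315, -0.0395, 0.1964]
eef_rot: [0.001, 0.737, 0.676, 0.001]
wrist_force: [0.7, -0.6, 0.3]
opening: 0.003
front x= [6.50419609e-05 5.34300103e-03] ends [0.00533975 0.00535653]
t 22.75 TCP bed [-0.1402 -0.0964  0.1964] tip [-0.1401 -0.0964  0.1714] F bed [0.6389 0.099  0.5688] open -0.001
```

View pics/scene10.png

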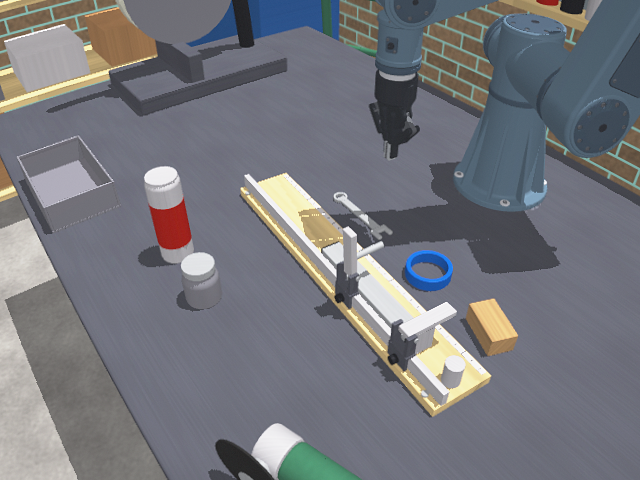

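View pics/top10.png

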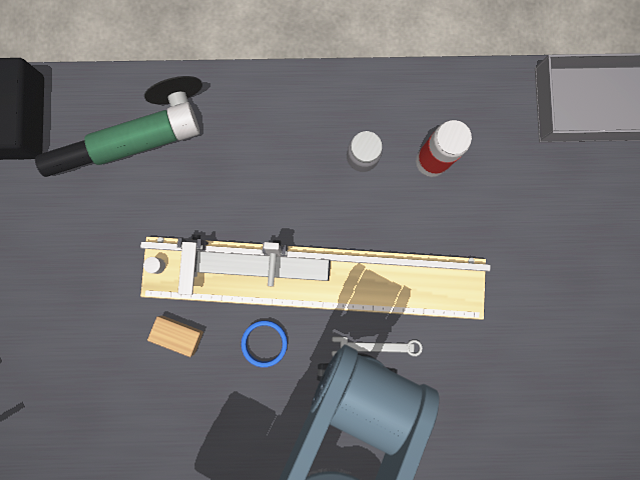

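The tube lies along the fence (top px 198–329, 250–280). The plate arm is down at (188,268), the pin is still up at (271,262), and the other things are where they were.

```bash
python3 -c "
from bench import ctrl
print(ctrl.hand_in())"
```

```text
the job is handed in; nothing more can be done
None
```

The job is handed in at about 22.8 s of the 69 s allowed, and my last checks show the tube set as asked. I pushed the plate stop's arm over and down onto its end stop, then pushed the tube flat against the fence. Last, I slid it under the raised pin stop until it met the plate.

**Plate stop:** after the flip, its arm read level at z ≈ 96 mm along its length. It held a 21 N press without moving further.

**Tube along the fence:** the front face was parallel to the fence within 0.0001 rad. It sat 5.3 mm from the bed origin, against 5.0 mm expected, so any gap at the fence is too small for the camera to show.

**Tube end at the plate:** a second push met a hard stop at the same place, to within about 0.5 mm, so the tube had not sprung back. In the wrist close-ups the plug strip's outer edge was at y ≈ 209 mm, where the plate's face should be.

**Everything else:** the pin stop is still raised, and the offcut and other items look unmoved in the pictures. The highest wrist force I read was about 23 N. The robot was clear of everything at hand-in.

**One doubtful reading:** in one wrist picture the plug strip at the plate looked lighter than the plug at the other end. The closer view, the tube's measured length and the repeat push all point to contact.

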